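Hold the post flange over the inserts of the pine rail

ROBOT

A 6-joint arm with a two-finger parallel gripper is mounted at the origin on the work surface. World frame = base frame: x ahead of the robot, y to its left, z up, the work surface at z = 0. Lengths are in mm, angles in rad, forces in N, time in s.
With the tool pointing down it reaches from about 300 to 775 mm from the base axis. Payload 14.6 kg.
Tool frame: the origin (TCP) lies on the centre line of the jaws, within the pads' length; the fingertips stand 19 mm ahead of it and the grasp point (between the pads) is the TCP (bot.tip_reach is the distance from the TCP to the fingertips, in mm); y points along the fingers, x is the direction in which the jaws open and shut, and the axes are right-handed (so a half turn about y gives the same grasp; the last joint's range is limited). The gripper opens to 85 mm and grips with 20 to 120 N. Pads are 22 mm wide; open, the fingers measure 114 mm over their backs; the gripper's body (76 mm by 85 mm) begins 54 mm behind the grasp point. The pads swing forward as they close: fully open they stand 13 mm farther back than shut.
Start: joints at [1.221, 0.3, 1.521, -0, 1.321, -0.067], TCP at [153.473, 528.144, 250.281] pointing down, gripper open.
Joint ranges: [-3.03, 3.03], [-0.79, 2.21], [0.23, 2.52], [-1.04, 4.18], [0, 3.07], [-2.55, 2.55]. Speed limits (rad/s): [2.22, 2.22, 2.57, 3.14, 3.14, 3.14].

INTERFACE

Orientations are given as a unit quaternion [w, x, y, z].
In Python, from rig import bot gives the robot as it stands. Calls block until the motion is done:
- bot.move_to(position, orientation): joint-space move of the TCP to a pose.
- bot.servo_line(position, attitude=None, speed=150, until_force=None): straight line of the TCP; attitude=None keeps the orientation; speed is the mean speed in mm/s. With until_force (N) it stops when the force on the tool has changed by that much, and returns True; else False.
- bot.move_joints(angles): joint-space move.
- bot.move_gripper(opening, grip_force=None): finger opening in mm; grip_force is the grip in N (None keeps the last); returns when the fingers have stopped.
- bot.dwell(seconds).
- bot.ik(position, orientation): joint angles nearest the present ones, or None.
- bot.read_state(): the state.
- bot.read_camera(name): name is "scene" or "side" or "wrist"; returns a dict with "image" (420x560x3 uint8, blue, green, red), "depth" (420x560 float32, mm along the optical axis (not along the pixel's ray), 0 where there is no reading), "fovy" (degrees; the focal length in pixels is half the picture's height over the tangent of half this angle, whatever the lens; pixels are square), "cx", "cy" (the principal point, pixels), "eye" and "attitude" of the camera in the world; the wrist camera has in their place "mount" (4x4, takes a point from camera to tool coordinates, whose origin is the TCP and whose axes are the tool frame's). Camera axes: x right, y down, z forward; pixel columns grow to the right and rows downward; lengths in mm; the calibration is good to about 2 mm. A picture is of the moment at which its call begins: read the wrist's pose just before it.
A pose or a line that the arm cannot do raises bot.MotionError and nothing moves.
- bot.finish_job(): hands the job in, once; it reports no verdict.
The state is a dict: "clock": time; "joint_positions": joint angles; "qvel": joint speeds; "effort": joint torques, N m; "ee_pos": TCP position; "tool_rot": TCP orientation; "ft_force": force on the tool from outside, world axes, zero at the start; "moment": the same for the moment, N m; "grip_width": finger opening in mm.
Only numpy, scipy, OpenCV 4.12 (cv2) and the standard library are available. Lean on these libraries where they do the work, as an engineer would, in place of code of your own. Each camera call takes 0.05 s, during which the arm holds its last target. There are 200 camera calls.

TASK

Pull the top drawer of the dark wooden chest well open by its handle and take out the rectangular steel flange with the square socket tube (leave the round flange in the drawer). Hold the flange level about a centimetre above the pine rail, each of its four holes straight over one of the four brass threaded inserts (either way round), so that a colleague can slip the cork pad under it and start the screws. Finish while holding it there, still and hovering, not resting on the rail, and leave the other things on the bench where they are.

Things in the scene. Friction and masses are not known exactly. Their poses are not given: they have to be found in the camera images.
- chest: dark wooden chest, 260 deep (x) x 320 wide (y) x 174 mm high, fixed to the bench, two drawers one above the other. Origin: centre of its underside; its own -x points out of the front, towards the robot; z up. It stands turned by up to 0.12 rad
- chest_drawer0 (a joint): top drawer: 0 m shut, grows as it slides out along the chest's -x, stop at 0.18. Starts 0 to 12 mm out; about 1 N friction, no latch. Inside 215 deep x 278 mm wide, starting 21 mm behind the front's outer face; floor 97 mm above the bench, walls 55 mm high; the chest's top is 77 mm above this floor
- chest_drawer0_handle (a point): middle of the top drawer's handle: a round steel bar 11 mm thick and 120 mm long, level, parallel to the drawer front (chest's y), its axis 35 mm out from the front's face and 38 mm below the chest's top, 136 mm above the bench; carried by two thin stems 51 mm either side of the middle
- flange: the flange to hold, in the front of the top drawer (left or right side), hidden until it is open: steel plate 90 (x) x 72 (y) x 6 mm, an open square tube 30 x 30 mm (wall 3 mm) in its middle up to 50 mm above the underside, sides parallel to the plate's. 0.33 to 0.53 kg. Origin: centre of the underside; z up. Its x is within 0.2 rad of the chest's. A half turn about z looks the same
- flange_hole_a (a point): centre of the flange's hole at x = +31, y = +23 mm, at the underside; there are four 14 mm through holes, at x = +-31, y = +-23 mm
- flange_hole_c (a point): centre of the flange's hole at x = -31, y = -23 mm, at the underside (diagonally opposite)
- round_flange: bystander in the same drawer: round steel disc 90 mm across, 6 mm thick, with a round tube 32 mm thick up to 50 mm, 0.4 kg. Origin: centre of its underside. Stays in the drawer
- rail: short pine rail, 300 (x) x 95 (y) x 45 mm, fixed level on two white foam pads; its top is 65 mm above the bench. Origin: centre of its underside at bench height; x along the rail, within 0.4 rad of the world's x. In its top, about the middle, four brass threaded inserts (16 mm across, bore 6.5 mm, standing under 1 mm proud) at x = +-31, y = +-23 mm
- inserts (a point): centre of the four inserts, on the rail's top face; axes as the rail's
- insert_a (a point): mouth of the insert at the rail's x = +31, y = +23 mm
- insert_c (a point): mouth of the insert at the rail's x = -31, y = -23 mm
- screw_dish: bystander: small white ceramic dish with brass screws, 70 mm across, 22 mm high, loose, in front of the chest. Origin: centre of its underside
- syringe: bystander: empty clear syringe lying on the bench right of the rail, 157 mm long, 32 mm high, loose. Origin: under its barrel, on the bench
- screwdriver: bystander: screwdriver 200 mm long lying on the bench right of the rail, loose. Origin: near its middle, on the bench
- caul: bystander: pine clamping block faced with cork, 50 x 90 x 35 mm, loose, at the back of the bench. Origin: centre of its underside
- glue_jar: bystander: closed jar, 62 mm across, 75 mm high, loose, left of the chest's front. Origin: centre of its underside

How it is judged (in metres and radians):
On the way, in this order (a step that is already met when the one before it is completed fails the run):
1. the top drawer is pulled well open (over 110 mm) with the flange still in it (value of joint chest_drawer0 above 0.11 m and z of flange in the frame of chest below 0.11 m), for 0.2 s.
2. the flange is lifted out of the drawer in the gripper (z of flange in the frame of chest above 0.155 m and contact force between the fingers and flange above 1 N), for 0.1 s.
At the end, for the whole second after the job is handed in: The rectangular flange is held still by the gripper, level within 0.08 rad, its underside 4 to 20 mm above the rail's top, not touching the rail; each of its holes is within 4 mm sideways of an insert's centre, either way round; the round flange is still in the drawer (z of flange in the frame of inserts between 0.004 and 0.02 m and ((horizontal distance between flange_hole_a and insert_a below 0.004 m and horizontal distance between flange_hole_c and insert_c below 0.004 m) or (horizontal distance between flange_hole_a and insert_c below 0.004 m and horizontal distance between flange_hole_c and insert_a below 0.004 m)) and angle between flange's own z axis and vertical below 0.08 rad and contact force between the fingers and flange above 1 N and contact force between flange and rail below 0.2 N and linear speed of flange below 0.02 m/s and angular speed of flange below 0.1 rad/s and z of round_flange in the frame of chest below 0.11 m); the arm keeps its last pose, push and grip.
It fails at once if the round flange is lifted from the drawer (by over 30 mm) (z of round_flange in the frame of chest above 0.127 m).
It fails at once if another thing on the bench is moved by more than 30 mm (distance of any of screw_dish, syringe, screwdriver, caul, glue_jar from where it was at the start of the episode above 0.03 m).
It also fails if it takes over 51 s, if anything falls off the work surface, if the arm or the gripper's body presses on something with over 40 N, if the wrist force passes 120 N, or if a joint passes its speed limit or range.

## Working session

There is one attempt and no reset: what is moved stays moved. The work goes in short steps, each a Python script; the robot and the scene stay as the last script left them, time stands still between calls to the robot, and variables do not carry over. Pictures are saved under pics/ and viewed, about 8 in all and at most 12, crops included, and the job is handed in when it is done.

```bash
ls; mkdir -p pics
cat > h.py <<'E'
import numpy as np, cv2
from scipy.spatial.transform import Rotation as R
from rig import bot
def q2R(q): return R.from_quat([q[1],q[2],q[3],q[0]]).as_matrix()
def R2q(M):
    q=R.from_matrix(M).as_quat(); return [float(v) for v in (q[3],q[0],q[1],q[2])]
def cam(name):
    s=bot.read_state(); c=bot.read_camera(name)
    if 'mount' in c:
        T=np.eye(4); T[:3,:3]=q2R(s['tool_rot']); T[:3,3]=s['ee_pos']
        M=T@np.array(c['mount'])
    else:
        M=np.eye(4); a=np.array(c['attitude']); M[:3,:3]=a if a.shape==(3,3) else q2R(a); M[:3,3]=c['eye']
    c['M']=M; c['f']=210/np.tan(np.radians(c['fovy'])/2); return c
def ray(c,uv,z):
    uv=np.atleast_2d(np.array(uv,float))
    d=np.c_[(uv[:,0]-c['cx'])/c['f'],(uv[:,1]-c['cy'])/c['f'],np.ones(len(uv))]@c['M'][:3,:3].T
    e=c['M'][:3,3]; return e+d*((z-e[2])/d[:,2])[:,None]
def cloud(c):
    v,u=np.mgrid[:420,:560]; d=c['depth']
    P=np.stack([(u-c['cx'])/c['f']*d,(v-c['cy'])/c['f']*d,d],-1)
    return P@c['M'][:3,:3].T+c['M'][:3,3]
E
python3 - <<'E'
from h import *
s=bot.read_state(); print(s)
for n in('scene','side','wrist'):
    c=cam(n); print(n,c['fovy'],c['cx'],c['cy'],c['M'].round(3).tolist(), [k for k in c]); cv2.imwrite(f'pics/a_{n}.png',c['image']); np.savez(f'/tmp/{n}.npz',depth=c['depth'],image=c['image'],M=c['M'],f=c['f'],cx=c['cx'],cy=c['cy'])
E
```

```text
pics
{'clock': 0.0, 'joint_positions': array([ 1.22137102e+00,  3.00476433e-01,  1.52162279e+00, -1.09118128e-05,
        1.32068418e+00, -6.65723249e-02]), 'qvel': array([ 0.00127343,  0.00106362,  0.00026744,  0.00029906,  0.00031534,
       -0.00146514]), 'effort': array([ 1.81328276e-03, -5.43469870e+01, -3.61816585e+01,  9.59787172e-06,
        3.76176409e-03,  2.33500907e-05]), 'ee_pos': array([153.41685679, 527.93707923, 249.70073075]), 'tool_rot': array([-0.56525212,  0.56571797,  0.4241802 , -0.4248816 ]), 'ft_force': array([0.72348946, 0.31721476, 0.35599938]), 'moment': array([ 0.02484445, -0.002796  ,  0.0040459 ]), 'grip_width': 85.95012148442466}
scene 57.4632714122029 285.0916638957875 202.634513171959 [[-0.695, 0.625, -0.356, 991.248], [0.719, 0.604, -0.344, 370.591], [-0.0, -0.495, -0.869, 1061.585], [0.0, 0.0, 0.0, 1.0]] ['image', 'depth', 'fovy', 'cx', 'cy', 'eye', 'attitude', 'M', 'f']
side 46.82114720019766 277.0040292835749 211.48123920103552 [[0.677, -0.413, 0.609, -213.207], [-0.736, -0.376, 0.562, -748.979], [-0.003, -0.829, -0.559, 833.04], [0.0, 0.0, 0.0, 1.0]] ['image', 'depth', 'fovy', 'cx', 'cy', 'eye', 'attitude', 'M', 'f']
wrist 70.38455435536807 279.551948644996 207.23614744387945 [[0.278, 0.909, 0.311, 73.934], [0.96, -0.263, -0.09, 552.524], [-0.0, 0.324, -0.946, 373.046], [0.0, 0.0, 0.0, 1.0]] ['image', 'depth', 'fovy', 'cx', 'cy', 'mount', 'M', 'f']
```

View pics/a_scene.png

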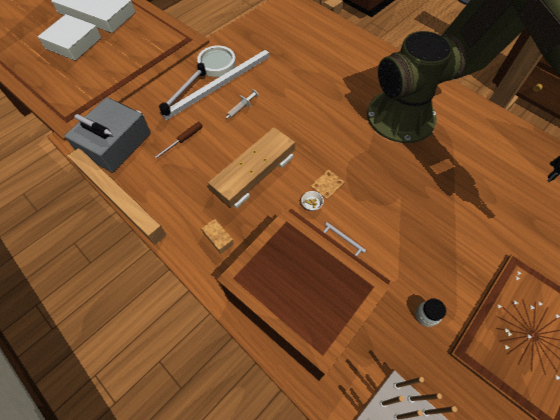

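View pics/a_side.png

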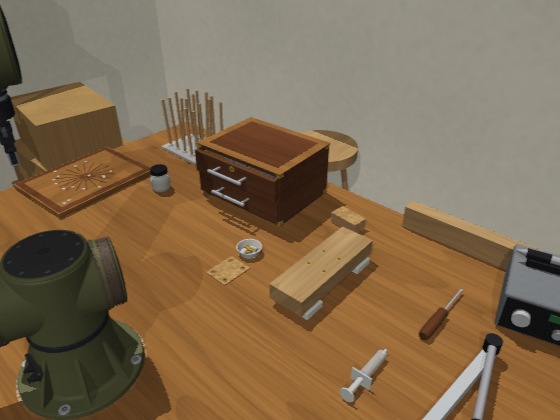

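The scene view shows the chest around (300,290) with its handle bar from (326,226) to (363,250) and the rail around (252,165). The dish is at (312,201), the jar at (431,312). In the side view the handle bar runs from (208,171) to (244,182).

Run:
```python
from h import *
for n in('scene','side'):
    c=dict(np.load(f'/tmp/{n}.npz')); P=cloud(c); z=P[...,2]; ok=c['depth']>0
    roi=np.zeros(ok.shape,bool)
    for name,lo,hi,box in(('chesttop',167,181,None),('railtop',60,70,None)):
        m=(ok&(z>lo)&(z<hi)&(P[...,0]>250)&(P[...,0]<900)&(abs(P[...,1])<500)).astype(np.uint8)
        k,l,st,ce=cv2.connectedComponentsWithStats(m)
        for i in 1+np.argsort(-st[1:,4])[:2]:
            if st[i,4]<150: continue
            q=P[l==i]; r=cv2.minAreaRect(q[:,:2].astype(np.float32)); print(n,name,st[i].tolist(),np.round(q.mean(0),1),r)
    # handle: bright grey pixels near height 136
    im=c['image'].astype(int); g=(im.min(-1)>110)&(im.max(-1)-im.min(-1)<40)&ok&(z>115)&(z<150)&(P[...,0]>300)&(P[...,0]<750)&(abs(P[...,1])<350)
    k,l,st,ce=cv2.connectedComponentsWithStats(g.astype(np.uint8))
    for i in 1+np.argsort(-st[1:,4])[:3]:
        q=P[l==i]; print(n,'handle',st[i].tolist(),q.mean(0).round(1),cv2.minAreaRect(q[:,:2].astype(np.float32)))
    # inserts: 
    ro=(P[...,2]>55)&(P[...,2]<72)
c=dict(np.load('/tmp/scene.npz'))
print(ray(c,[[326,226],[363,250]],136), ray(c,[312,201],22), ray(c,[431,312],40))
print('scene rail corners',ray(c,[[208,182],[238,205],[296,148],[270,130]],65))
im=[cv2.imread('pics/a_scene.png')[115:265,190:400],np.load('/tmp/side.npz')['image'][150:320,190:400]]
im=[cv2.resize(i,(400,300),interpolation=cv2.INTER_CUBIC) for i in im]
cv2.imwrite('pics/b.png',np.hstack(im))
```

```text
scene chesttop [217, 209, 173, 166, 13661] [762.4 212.2 178.1] ((755.415283203125, 202.03292846679688), (253.44369506835938, 326.39788818359375), 4.013270854949951)
scene railtop [208, 127, 88, 74, 2328] [ 551.7 -202.1   64.8] ((544.2169799804688, -204.5829620361328), (303.4079895019531, 100.15579986572266), 1.8182343244552612)
scene handle [323, 222, 43, 34, 203] [580.9 191.7 140. ] ((587.7650756835938, 191.06365966796875), (28.411170959472656, 127.60981750488281), 3.92980694770813)
side chesttop [197, 117, 134, 61, 4075] [744.7 185.3 176.8] ((754.0145874023438, 199.72219848632812), (259.5357360839844, 332.40167236328125), 3.727957248687744)
side railtop [270, 227, 103, 77, 3139] [ 530.9 -209.4   63.9] ((543.844482421875, -207.74057006835938), (305.56719970703125, 98.44015502929688), 1.7077691555023193)
side railtop [200, 174, 128, 37, 470] [646.6 143.9  64.6] ((676.5353393554688, 128.63351440429688), (198.32025146484375, 405.0606384277344), 43.25298309326172)
side handle [208, 167, 38, 17, 113] [578.5 184.7 138.3] ((589.4486694335938, 195.65640258789062), (44.575313568115234, 143.35397338867188), 5.5204033851623535)
[[587.47897908 133.3030131  136.        ]
 [573.12355718 247.99040012 136.        ]] [[502.38092665  15.35891     22.        ]] [[543.92213543 473.91571115  40.        ]]
scene rail corners [[ 695.48037061 -246.39360592   65.        ]
 [ 686.25516669 -119.53967321   65.        ]
 [ 410.66428884 -140.95931399   65.        ]
 [ 416.11548469 -255.57904454   65.        ]]
```

View pics/b.png

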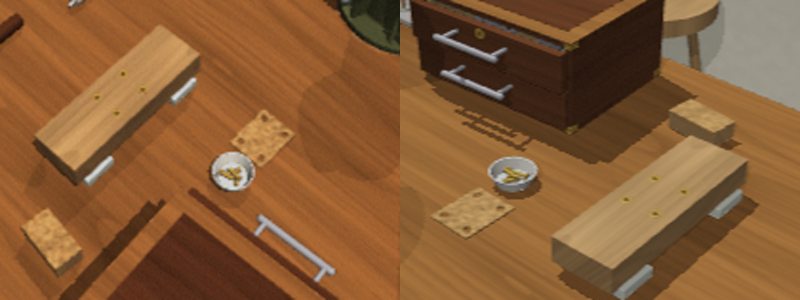

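The chest is yawed about 0.068 rad and the handle middle is near (580,191). The rail is yawed about 0.03 rad. The crop shows all four inserts in the middle of the rail top. Next I open the drawer.

```bash
cat >> h.py <<'E'
def down(yaw):  # jaws open along yaw
    x=np.array([np.cos(yaw),np.sin(yaw),0]);y=np.array([0,0,-1.]);return np.c_[x,y,np.cross(x,y)]
def st(t=''):
    s=bot.read_state(); print(t,round(s['clock'],2),s['ee_pos'].round(1),s['ft_force'].round(1),round(s['grip_width'],1)); return s
def look(M,tgt,z):  # TCP position so the wrist camera's axis passes through tgt at TCP height z
    m=np.array(bot.read_camera('wrist')['mount']); o=M@m[:3,3]; d=M@m[:3,2]
    e=o+[0,0,z]; k=(tgt[2]-e[2])/d[2]; h=e+d*k; return [tgt[0]-h[0],tgt[1]-h[1],z]
E
python3 - <<'E'
from h import *
a=0.068; H=np.array([580,191.])
for y in(a,a+np.pi):
    print(y,bot.ik([*H,250],R2q(down(y))))
qs=[(y,bot.ik([*H,250],R2q(down(y)))) for y in(a,a+np.pi)]
y=[q for q in qs if q[1] is not None]
j=bot.read_state()['joint_positions']
y=min(y,key=lambda q:np.abs(np.array(q[1])-j).max())[0]; print('yaw',y)
Q=R2q(down(y))
bot.move_gripper(32,30)
bot.move_to([*H,230],Q); st()
print(bot.servo_line([*H,139],speed=120,until_force=12)); st('down')
bot.move_gripper(0,40); st('grip')
P=bot.read_state()['ee_pos']; u=np.array([np.cos(a),np.sin(a),0])
bot.servo_line(list(P-u*155),speed=90); st('pulled')
bot.move_gripper(32); P=bot.read_state()['ee_pos']
bot.servo_line([P[0],P[1],215],speed=150)
t=look(down(y),[455,185,100],300)
print('look',t); bot.move_to(t,Q)
bot.dwell(.2); c=cam('wrist'); np.savez('/tmp/d.npz',**{k:c[k] for k in('depth','image','M','f','cx','cy')}); cv2.imwrite('pics/d.png',c['image']); st()
E
```

```text
0.068 [ 2.58152428e-01  4.36500402e-01  1.33623950e+00 -4.44089210e-16
  1.36885275e+00  1.90152428e-01]
3.209592653589793 None
yaw 0.068
 2.67 [579.6 191.9 230.1] [-0.   0.2 -0.2] 32.2
True
down 3.41 [579.9 191.1 140. ] [ 0.7 -0.8  5.4] 32.0
grip 3.73 [579.  190.9 138.9] [0.1 0.4 3.6] 9.6
pulled 5.61 [424.3 180.1 138.8] [ 0.7 -5.8  3. ] 9.5
look [np.float64(452.27397597041687), np.float64(210.6261235674611), 300]
 7.38 [452.  210.4 299. ] [-0.5  0.3 -0.2] 31.9
```

View pics/d.png

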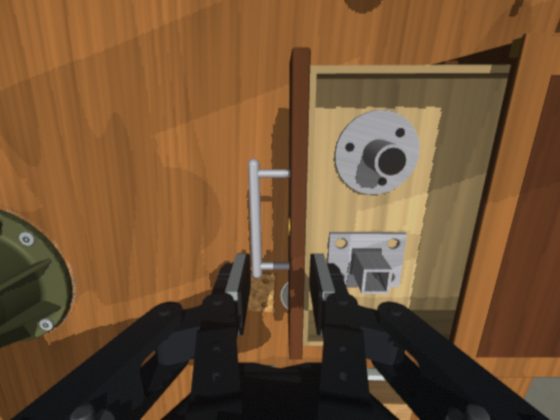

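The picture shows the drawer open with the round flange at about (380,150). The square-tube flange has its tube rim at about (375,279), with plate holes at (341,243) and (393,243).

Run:
```python
from h import *
c=dict(np.load('/tmp/d.npz')); P=cloud(c); z=P[...,2]
roi=np.zeros(z.shape,bool); roi[225:310,320:420]=1
im=c['image'].astype(int); grey=(im.max(-1)-im.min(-1)<30)&(im.max(-1)>60)
for n,lo,hi in(('tube',142,152),('plate',100,107)):
    m=roi&(z>lo)&(z<hi)&(grey if n=='plate' else True); q=P[m]; print(n,m.sum(),q.mean(0),cv2.minAreaRect(q[:,:2].astype(np.float32)))
print('tube rim',ray(c,[[359,266],[390,267],[391,292],[362,292]],147).round(1).tolist())
print('holes',ray(c,[[341,243],[393,243]],103).round(1).tolist(),'corners',ray(c,[[329,233],[405,233],[405,287]],103).round(1).tolist())
print('floor',np.median(z[340:345,330:420]),np.median(z[200:225,330:400]))
print('drawer front outer edge x',ray(c,[[291,60],[290,350]],152))
cv2.imwrite('pics/e.png',cv2.resize(c['image'][220:310,310:430],(800,600),interpolation=cv2.INTER_CUBIC))
```

```text
tube 437 [561.39184208 125.26228342 145.73157947] ((561.6624755859375, 124.71017456054688), (30.766952514648438, 31.154048919677734), 3.3988089561462402)
plate 2246 [561.36312693 135.93726148 102.94335395] ((561.7499389648438, 124.81594848632812), (90.1332778930664, 72.84140014648438), 4.522972106933594)
tube rim [[540.4, 141.9, 147.0], [573.0, 142.9, 147.0], [579.8, 112.7, 147.0], [548.6, 110.5, 147.0]]
holes [[529.5, 146.5, 103.0], [590.7, 150.7, 103.0]] corners [[513.8, 158.3, 103.0], [602.2, 164.3, 103.0], [617.1, 92.0, 103.0]]
floor 345.1252059802706 96.94352941745205
drawer front outer edge x [[453.59652436 330.50127571 152.        ]
 [476.706914    31.1257374  152.        ]]
```

View pics/e.png

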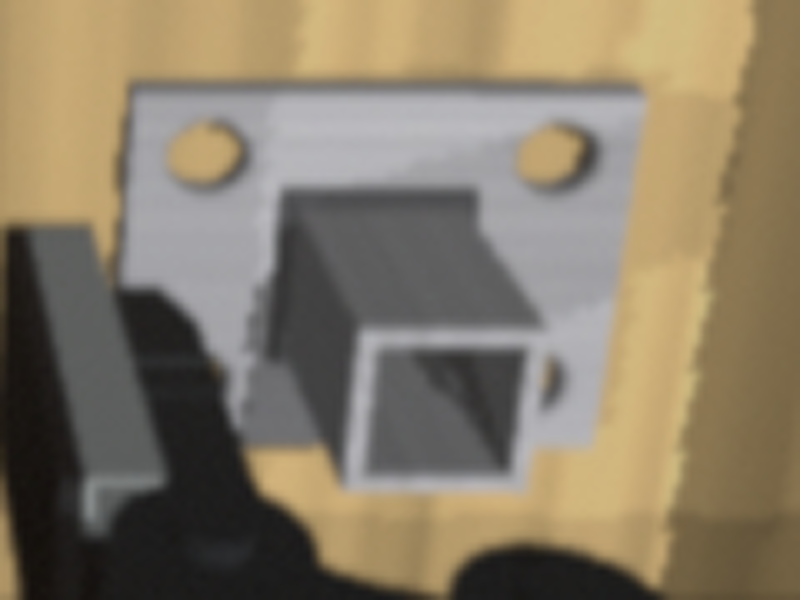

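Depth gives the flange centre as (561.7,124.8) with yaw about 0.073 rad. Before grasping, I take a wrist view of the inserts while nothing blocks them.

Run:
```python
from h import *
M=down(0.03); t=look(M,[544,-175,65],262); t[2]=262; print(t)
bot.move_to([452,210,300],R2q(down(.068)))
bot.move_to(t,R2q(M)); bot.dwell(.3)
c=cam('wrist'); st()
im=c['image']; hsv=cv2.cvtColor(im,cv2.COLOR_BGR2HSV); P=cloud(c); z=P[...,2]
np.savez('/tmp/r.npz',**{k:c[k] for k in('depth','image','M','f','cx','cy')})
m=(z>60)&(z<70); q=P[m]; print('top',np.median(z[m]),cv2.minAreaRect(q[:,:2].astype(np.float32)))
print(hsv[m].mean(0))
mm=(m&(hsv[...,1]>np.percentile(hsv[m][:,1],50)+60)).astype(np.uint8)
k,l,s,ce=cv2.connectedComponentsWithStats(mm)
for i in 1+np.argsort(-s[1:,4])[:6]: print(s[i].tolist(),ce[i].round(1),ray(c,ce[i],65).round(1))
cv2.imwrite('pics/r.png',im)
```

```text
[np.float64(542.2875503978017), np.float64(-150.310863009684), 262]
 9.43 [ 542.4 -149.9  262.1] [ 0.2 -0.  -0.1] 31.7
top 64.77270567645368 ((692.023681640625, -264.12249755859375), (209.66415405273438, 624.3636474609375), 67.60838317871094)
[ 16.35088913 127.86906034 180.76129628]
```

View pics/r.png

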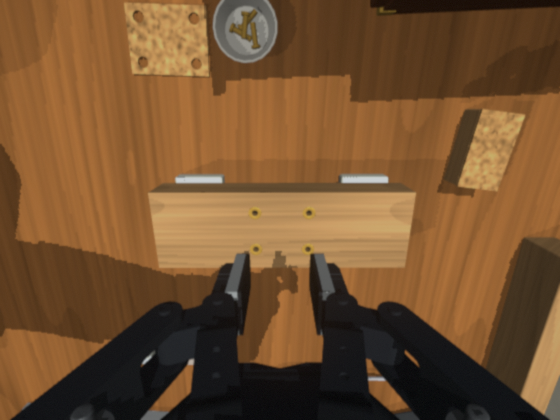

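The view shows the four inserts at about (255,212), (309,212), (256,249) and (308,249), all in the clear. I refine those positions, then grasp the flange.

Run:
```python
from h import *
c=dict(np.load('/tmp/r.npz')); im=c['image']; lab=cv2.cvtColor(im,cv2.COLOR_BGR2LAB).astype(float)
pts=[]
for u,v in((255,212),(309,212),(256,249),(308,249)):
    w=lab[v-9:v+10,u-9:u+10]; bg=np.median(w.reshape(-1,3),0); d=np.linalg.norm(w-bg,axis=-1)
    m=(d>25).astype(np.uint8); k,l,s,ce=cv2.connectedComponentsWithStats(m)
    i=1+np.argmax(s[1:,4]); x,y,ww,hh,n=s[i]; p=ce[i]+[u-9,v-9]; pts.append(p); print(s[i].tolist(),p.round(2))
W=ray(c,pts,65)[:,:2]; print(W.round(1),W.mean(0))
mod=np.array([[-31,23],[31,23],[-31,-23],[31,-23]],float)
A,_=cv2.estimateAffinePartial2D(mod,W); yaw=np.arctan2(A[1,0],A[0,0]); print('scale',np.hypot(*A[:,0]),'yaw',yaw,'ctr',A[:,2])
np.save('/tmp/ins.npy',[*A[:,2],yaw])
# grasp
F=[561.7,124.8]; Q=R2q(down(.073))
bot.move_gripper(58)
bot.move_to([*F,250],Q)
print(bot.servo_line([*F,132],speed=120,until_force=12)); st('down')
bot.move_gripper(0,60); bot.dwell(.2); st('grip')
bot.servo_line([*F,262],speed=90); bot.dwell(.2); st('lift')
c=cam('wrist'); P=cloud(c); z=P[...,2]
np.savez('/tmp/l.npz',**{k:c[k] for k in('depth','image','M','f','cx','cy')})
cv2.imwrite('pics/l.png',c['image'])
```

```text
[6, 7, 6, 6, 28] [254.54 212.36]
[6, 7, 6, 6, 29] [308.59 212.28]
[6, 7, 6, 5, 23] [255.61 248.78]
[11, 13, 8, 6, 47] [313.57 255.55]
[[ 515.8 -181.5]
 [ 577.5 -179.5]
 [ 517.2 -227.7]
 [ 587.  -234.6]] [ 549.37170293 -205.82872523]Traceback (most recent call last):
  File "<stdin>", line 10, in <module>
cv2.error: OpenCV(4.12.0) /io/opencv/modules/calib3d/src/ptsetreg.cpp:1108: error: (-215:Assertion failed) count >= 0 && to.checkVector(2) == count in function 'estimateAffinePartial2D'
```

The fourth window caught the finger, so I now pick the blob nearest the window centre. Nothing had moved yet.

Run:
```python
from h import *
c=dict(np.load('/tmp/r.npz')); im=c['image']; lab=cv2.cvtColor(im,cv2.COLOR_BGR2LAB).astype(float)
pts=[]
for u,v in((255,212),(309,212),(256,249),(308,249)):
    w=lab[v-9:v+10,u-9:u+10]; bg=np.median(w.reshape(-1,3),0); d=np.linalg.norm(w-bg,axis=-1)
    m=(d>25).astype(np.uint8); k,l,s,ce=cv2.connectedComponentsWithStats(m)
    i=1+np.argmin(np.linalg.norm(ce[1:]-9,axis=1)+10*(s[1:,4]<15)); p=ce[i]+[u-9,v-9]; pts.append(p); print(s[i].tolist(),p.round(2))
W=ray(c,pts,65)[:,:2].copy(); print(W.round(1),W.mean(0))
mod=np.array([[-31,23],[31,23],[-31,-23],[31,-23]],float)
A,_=cv2.estimateAffinePartial2D(mod.reshape(-1,1,2),W.reshape(-1,1,2)); yaw=np.arctan2(A[1,0],A[0,0]); print('scale',np.hypot(*A[:,0]),'yaw',yaw,'ctr',A[:,2])
assert np.linalg.norm(A[:,2]-[545,-204])<6 and abs(yaw-.03)<.03
np.save('/tmp/ins.npy',[*A[:,2],yaw])
F=[561.7,124.8]; Q=R2q(down(.073))
bot.move_gripper(58)
bot.move_to([*F,250],Q)
print(bot.servo_line([*F,132],speed=120,until_force=12)); st('down')
bot.move_gripper(0,60); bot.dwell(.2); st('grip')
bot.servo_line([*F,262],speed=90); bot.dwell(.2); st('lift')
c=cam('wrist')
np.savez('/tmp/l.npz',**{k:c[k] for k in('depth','image','M','f','cx','cy')})
cv2.imwrite('pics/l.png',c['image'])
```

```text
[6, 7, 6, 6, 28] [254.54 212.36]
[6, 7, 6, 6, 29] [308.59 212.28]
[6, 7, 6, 5, 23] [255.61 248.78]
[6, 7, 6, 5, 22] [307.5  248.73]
[[ 515.8 -181.5]
 [ 577.5 -179.5]
 [ 517.2 -227.7]
 [ 579.1 -225.7]] [ 547.40428125 -203.61048041]
scale 1.0000347775721579 yaw 0.032539618205843376 ctr [ 547.40428162 -203.61047745]
False
down 11.99 [562.1 124.8 132.8] [ 0.6  0.1 -0.2] 58.1
grip 12.56 [562.  124.9 132.7] [-1.1 -0.4  5.4] 29.6
lift 14.35 [561.7 124.8 261.7] [ 0.3  0.6 -2.9] 29.2
```

View pics/l.png

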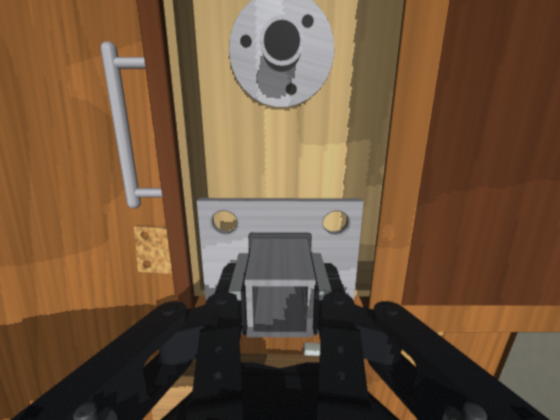

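The view shows the flange held level, with its plate edge from (198,198) to (363,198) and two holes at about (224,221) and (335,221). The round flange is still in the drawer. Next I work out the flange pose in the hand and carry it over the rail.

Run:
```python
from h import *
c=dict(np.load('/tmp/l.npz')); P=cloud(c); z=P[...,2]; im=c['image'].astype(int)
roi=np.zeros(z.shape,bool); roi[190:260,190:370]=1
m=roi&(z>224)&(z<240); q=P[m]; A=np.c_[q[:,:2]-q[:,:2].mean(0),np.ones(len(q))]; pl=np.linalg.lstsq(A,q[:,2],rcond=None)[0]
print('plate plane slopes,z',pl,m.sum()); zt=pl[2]
# holes: non-plate pixels in windows
H=[]
for u,v in((224,221),(335,221)):
    w=(np.abs(P[v-18:v+19,u-18:u+19,2]-zt)<8); n=(~w).astype(np.uint8)
    k,l,s,ce=cv2.connectedComponentsWithStats(n); i=1+np.argmin(np.linalg.norm(ce[1:]-18,axis=1)+100*(s[1:,4]<50)); print(s[i].tolist(),ce[i]+[u-18,v-18]); H.append(ce[i]+[u-18,v-18])
# depth mask cuts at underside far rim too: also grey top-edge line
W=ray(c,H,zt)[:,:2]; print('holes',W,np.linalg.norm(W[1]-W[0]))
yaw=np.arctan2(*(W[1]-W[0])[::-1]); mid=W.mean(0); ctr=mid-23*np.array([-np.sin(yaw),np.cos(yaw)])
print('yaw',yaw,'ctr from holes',ctr)
col=m.copy(); r=cv2.minAreaRect(q[:,:2].astype(np.float32)); print('visible plate',r,cv2.boxPoints(r).round(1).tolist())
E=cv2.boxPoints(r)
cen=np.mean(q,axis=0)
# far edge line
n=np.array([-np.sin(yaw),np.cos(yaw)]); t=np.array([np.cos(yaw),np.sin(yaw)])
print('centre from edges',(t*(np.percentile(q[:,:2]@t,[.2,99.8]).mean())+n*(np.percentile(q[:,:2]@n,99.8)-36)), np.ptp(q[:,:2]@t))
```

```text
plate plane slopes,z [ 3.93641320e-03 -4.17181942e-02  2.31631718e+02] 8124
[8, 8, 23, 20, 358] [224.75418994 220.65083799]
[6, 9, 23, 19, 351] [334.33618234 221.02849003]
holes [[530.34144362 146.81355447]
 [590.75635523 151.01521082]] 60.56084099033548
yaw 0.06943487497437861 ctr from holes [562.14461861 125.96980419]
visible plate ((560.954833984375, 142.9263458251953), (90.20314025878906, 36.54439926147461), 4.08576774597168) [[514.7000122070312, 157.89999389648438], [517.2999877929688, 121.5], [607.2000122070312, 127.9000015258789], [604.5999755859375, 164.39999389648438]]
centre from edges [562.22995814 124.82506311] 90.19440209174047
```

Run:
```python
from h import *
def fit(q):
    for _ in range(3):
        A=np.c_[q[:,:2]-q[:,:2].mean(0),np.ones(len(q))]; p=np.linalg.lstsq(A,q[:,2],rcond=None)[0]; r=q[:,2]-A@p; s=max(r.std(),.3); q=q[abs(r)<2*s]
    return p.round(4),r.std().round(2),len(q)
def load(n): c=dict(np.load(n)); return cloud(c)
P=load('/tmp/r.npz'); q=P[195:240,165:230].reshape(-1,3); q2=P[195:240,165:400].reshape(-1,3); print('rail',fit(q),fit(q2))
P=load('/tmp/d.npz'); q=P[235:285,332:400].reshape(-1,3); q=q[abs(q[:,2]-103)<3]; print('flange in drawer',fit(q))
P=load('/tmp/l.npz'); 
for b in((202,208,205,355),(202,255,203,212),(202,235,240,320),(200,255,200,365)):
    q=P[b[0]:b[1],b[2]:b[3]].reshape(-1,3); q=q[abs(q[:,2]-231.6)<3]; print('held',b,fit(q))
q=P[240:335,240:325].reshape(-1,3); q=q[abs(q[:,2]-276)<6]; print('tube rim',fit(q))
q=P[10:100,335:345].reshape(-1,3);q=q[abs(q[:,2]-97)<6]; print('drawer floor',fit(q))
```

```text
rail (array([ 2.90000e-03, -2.00000e-04,  6.45857e+01]), np.float64(0.61), 2693) (array([1.70000e-03, 5.00000e-04, 6.47513e+01]), np.float64(0.66), 9866)
flange in drawer (array([-4.000000e-04, -1.100000e-03,  1.029243e+02]), np.float64(0.62), 1571)
held (202, 208, 205, 355) (array([-7.500000e-03,  1.173000e-01,  2.316602e+02]), np.float64(0.48), 800)
held (202, 255, 203, 212) (array([-2.760000e-02,  5.400000e-03,  2.316492e+02]), np.float64(0.47), 426)
held (202, 235, 240, 320) (array([5.000000e-04, 5.000000e-04, 2.316919e+02]), np.float64(0.5), 2331)
held (200, 255, 200, 365) (array([ 6.000000e-04, -4.000000e-04,  2.316592e+02]), np.float64(0.54), 5971)
tube rim (array([1.220000e-02, 7.700000e-03, 2.752136e+02]), np.float64(2.62), 2734)
drawer floor (array([-2.17000e-02, -3.70000e-03,  9.68087e+01]), np.float64(0.64), 817)
```

The robust plane fits show the held flange is level, with centre (562.2,125.3), yaw 0.071 and underside about 36 mm below the TCP. I carry it to hover over the inserts and check from all three cameras.

Run:
```python
from h import *
x,y,yaw=np.load('/tmp/ins.npy'); Q=R2q(down(yaw+.002)); T=[x-.5,y-.4]
bot.move_to([*T,262],Q)
bot.servo_line([*T,150],speed=90)
print(bot.servo_line([*T,112],speed=40,until_force=10)); bot.dwell(.3); st('hover')
ims=[]
for n in('wrist','scene','side'):
    c=cam(n); np.savez(f'/tmp/h_{n}.npz',**{k:c[k] for k in('depth','image','M','f','cx','cy')}); 
    p=c['M'][:3,:3].T@(np.array([x,y,75])-c['M'][:3,3]); u,v=int(c['cx']+c['f']*p[0]/p[2]),int(c['cy']+c['f']*p[1]/p[2]); print(n,u,v)
    h=45 if n!='wrist' else 75
    ims.append(cv2.resize(c['image'][max(0,v-h):v+h,u-h:u+h],(400,400),interpolation=cv2.INTER_CUBIC) if n!='wrist' else cv2.resize(c['image'][150:350,180:380],(400,400),interpolation=cv2.INTER_CUBIC))
cv2.imwrite('pics/h1.png',np.hstack(ims[:2])); cv2.imwrite('pics/h2.png',ims[2])
```

```text
False
hover 18.44 [ 547.  -204.   112.1] [-0.4 -0.1 -2.6] 29.2
wrist 279 253
scene 252 159
side 323 255
```

View pics/h1.png

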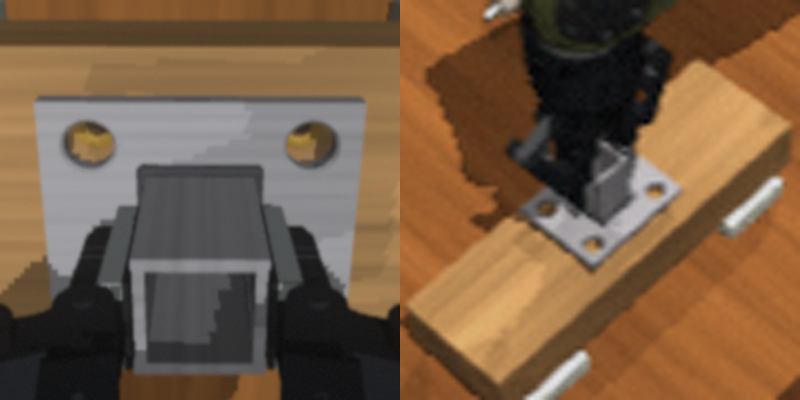

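View pics/h2.png

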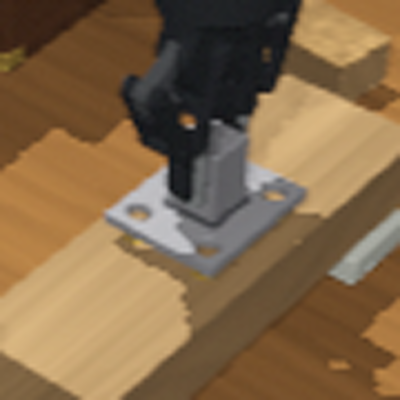

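The wrist crop shows brass through both visible holes. The flange hovers with shadows beneath it, and in the side crop two inserts peek out below the near edge. The fixed cameras saw both the bare inserts earlier and the holes now, so comparing the two cancels the calibration bias.

Run:
```python
from h import *
x,y,yaw=np.load('/tmp/ins.npy'); Rm=np.array([[np.cos(yaw),-np.sin(yaw)],[np.sin(yaw),np.cos(yaw)]])
mod=np.array([[-31,23],[31,23],[-31,-23],[31,-23]],float); ins=mod@Rm.T+[x,y]
def proj(c,p): p=(np.atleast_2d(p)-c['M'][:3,3])@c['M'][:3,:3]; return p[:,:2]/p[:,2:]*c['f']+[c['cx'],c['cy']]
def blob(im,uv,r,thr):
    uv=uv.round().astype(int); a=im[uv[1]-r:uv[1]+r+1,uv[0]-r:uv[0]+r+1]
    lab=cv2.cvtColor(cv2.resize(a,None,fx=6,fy=6,interpolation=cv2.INTER_CUBIC),cv2.COLOR_BGR2LAB).astype(float)
    d=np.linalg.norm(lab-np.median(lab.reshape(-1,3),0),axis=-1); m=(d>thr).astype(np.uint8)
    k,l,s,ce=cv2.connectedComponentsWithStats(m)
    if k<2: return None,0
    i=1+np.argmin(np.linalg.norm(ce[1:]-6*r-3,axis=1)+50*(s[1:,4]<40)); return (ce[i]+.5)/6-.5+uv-r, s[i,4]/36
for n in('scene','side'):
    c0=dict(np.load(f'/tmp/{n}.npz')); c1=dict(np.load(f'/tmp/h_{n}.npz'))
    for k in range(4):
        a,na=blob(c0['image'],proj(c0,[*ins[k],65])[0],5,22); b,nb=blob(c1['image'],proj(c1,[*ins[k],82])[0],6,25)
        f=lambda p,z:None if p is None else ray(c0,p,z)[0,:2].round(1)
        print(n,k,'insert',f(a,65),round(na,1),'hole',f(b,82),round(nb,1))
c=dict(np.load('/tmp/h_wrist.npz')); P=cloud(c); z=P[...,2]; print('true est',ins.round(1).tolist())
m=(z>77)&(z<86)&(P[...,1]<-160); m[:,:185]=0;m[:,375:]=0; m[260:]=0; q=P[m]; print('plate z',np.median(q[:,2]))
for k,(u,v) in enumerate(((224,222),(336,222))):
    w=(abs(z[v-17:v+18,u-17:u+18]-np.median(q[:,2]))>6).astype(np.uint8); kk,l,s,ce=cv2.connectedComponentsWithStats(w); i=1+np.argmax(s[1:,4]); p=ce[i]+[u-17,v-17]
    print('wrist hole',k,s[i].tolist(),ray(c,p,np.median(q[:,2]))[0].round(1))
t=np.array([np.cos(yaw),np.sin(yaw)]);n=np.array([-t[1],t[0]]); print('plate centre from edges',t*np.percentile(q[:,:2]@t,[.3,99.7]).mean()+n*(np.percentile(q[:,:2]@n,99.7)-36),'want',x,y)
```

```text
scene 0 insert [ 514.3 -182.3] 3.8 hole [ 514.6 -182.3] 10.7
scene 1 insert [ 575.9 -180.7] 3.9 hole [ 577.2 -179.3] 12.5
scene 2 insert [ 515.5 -228.9] 3.8 hole [ 522.1 -220.2] 23.8
scene 3 insert [ 578.  -226.2] 3.7 hole [ 578.6 -224.6] 4.2
side 0 insert [ 511.  -184.2] 4.0 hole [ 511.7 -184.5] 14.1
side 1 insert [ 572.3 -182.8] 3.9 hole [ 574.8 -171.2] 70.0
side 2 insert [ 512.4 -230.3] 4.5 hole [ 509.9 -231.7] 3.9
side 3 insert [ 574.1 -229. ] 4.4 hole [ 570.4 -227. ] 24.0
true est [[515.7, -181.6], [577.6, -179.6], [517.2, -227.6], [579.1, -225.6]]
plate z 82.02099629180086
wrist hole 0 [7, 6, 23, 20, 361] [ 516.5 -180.8   82. ]
wrist hole 1 [4, 7, 23, 20, 354] [ 577.  -178.9   82. ]
plate centre from edges [ 547.52528638 -204.02779576] want 547.4042816162109 -203.61047744750977
```

The clean matches agree within about 2 mm, the plate top is at 82 mm (underside about 11 mm above the rail), and the flange is level. I am handing in.

Run:
```python
from h import *
st('end'); bot.finish_job()
```

```text
end 18.59 [ 546.9 -204.   112. ] [-0.3 -0.2 -4.1] 29.6
the job is handed in; nothing more can be done
```

I pulled the top drawer about 155 mm open by its handle and lifted the rectangular flange out by its square tube. I handed in at 18.6 s with it held still over the four inserts. The job gives no verdict, so the figures below are my own checks.

- **Height and level:** the underside was about 11 mm above the rail. The flange was level to within about 0.001 rad when measured after the lift.
- **Position over the inserts:** the wrist camera put the flange centre about 0.5 mm from the inserts' centre. Three clean hole-to-insert matches from the fixed cameras agreed within 0.3 to 1.9 mm.
- **Other things:** after the lift, the wrist picture showed the round flange still in the drawer. I planned the path clear of the loose things on the bench, but I did not measure them again at the end.
- **Checks that failed or disagreed:**
  - Four of the eight automatic hole detections (one scene, three side) caught shadows or fingers and were ignored; one small scene match was 1.7 mm off.
  - A first plane fit suggested 0.04 rad of tilt. It included points that were not on the plate, and the fit with outliers removed showed the flange level.
  - My first attempt to locate the inserts mistook a gripper finger for one of them. I corrected this before moving.

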